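Brush out the charging cup and lock the torch in it

TASK

Put the torch on charge: first take the brush from its stand and dust out the charging cup, going down to the bottom, up nearly to the rim and down to the bottom again, and hang the brush back in its stand. Then push the torch foot-first into the cup, lugs through the notches, and twist it clockwise a quarter turn to the stop so that it stays locked down. Let go and leave everything else on the console where it is.

Things in the scene. Friction and masses are not known exactly. Their poses are not given: they have to be found in the camera images.
- dock: Black round charging cup fixed on an oblong grey foot (150 x 100 x 12 mm, long side along x). Origin: centre of the foot's underside, z up the cup's axis. Rim 98 mm up, outer diameter 84, bore 49 mm. Torch foot is 27 mm above this origin when locked, 20 mm when pushed fully down; from 21 to 25 mm its lugs turn freely. Locked, the lugs lie along the dock's y axis.
- dock_rim (a point): Centre of the cup's mouth, 98 mm above the dock's origin, same axes. The metal rim ring (12 mm thick) has two notches at +x and -x, 20 mm wide at the bore, open to radius 36 mm. Beneath it is a lug track (radius 36 mm, 86 to 70 mm above the origin). Lugs go down the notches, then turn CLOCKWISE seen from above (yaw decreasing) 90 degrees to a stop; the other way is blocked.
- plunger (a joint): Brass spring plunger, 30 mm disc, the cup's bottom: top 43 mm above the dock's origin at rest (cup 55 mm deep). Value: how far it is pressed down, m, 0 to 0.026. It resists with 2 N plus 0.4 N per mm (about 11 N with the torch fully down) and lifts an unlocked torch back up by 10 to 14 mm.
- torch_mid (a point): Orange plastic torch, 150 mm tall, about 280 g, standing on its foot; point on its axis 75 mm above the underside, z up. Round body, 44 mm diameter, below; black collar (54 mm) 86 to 94 mm up; flat-sided head 94 to 150 mm up, 60 mm long along x, 28 mm thick along y: pinch it across y, 50 mm above this point. Round lens on the head faces +x, to 39 mm from the axis.
- torch_foot (a point): Centre of the underside of the torch's foot, 75 mm below torch_mid, same axes. The two lugs stick out of the body along +x and -x to 33 mm from the axis, 12 mm wide, from 50 to 59 mm above this point; a half turn makes no difference to them.
- stand: Fixed white ceramic brush stand: tube of 60 mm outer and 38 mm inner diameter, 110 mm tall, on a 96 mm disc. Origin: centre of its underside. The brush hangs in it upright by its flange, bristles down, the tip 15 mm above the stand's underside. Stand and torch may change sides.
- brush_mid (a point): Brush, 162 mm long, about 100 g, upright in the stand; point on its axis 81 mm above the tip, z towards the handle. From the tip: stiff round bristles, 26 mm diameter, 72 mm long; thin stem; wooden flange, 54 mm diameter, 95 to 101 mm up; flat wooden handle to 162 mm, 30 mm wide along x, 18 mm thick along y: pinch it across y, 55 mm above this point.
- brush_tip (a point): Centre of the lower end of the bristles, 81 mm below brush_mid, same axes.
- opener: Bystander: chrome bottle opener lying flat, 130 mm long, 6 mm thick, between dock and one neighbour.
- key: Bystander: key with wooden fob lying flat, 105 mm long, 9 mm thick.
- dish: Bystander: white porcelain dish, 130 mm across, 35 mm high, beyond the dock.
- jar: Bystander: glass jar with metal screw lid, 80 mm across, 110 mm tall, beyond the dock.
- tin: Bystander: flat dark metal tin 90 x 60 x 30 mm, nearer the robot.
- pad: Bystander: card-covered notebook 150 x 100 x 14 mm, beyond the dock.
Not all that is in view belongs to the job. What is meant by the part that bears torch_mid is not blue or red, and is the smaller of those in its own colour.

How it is judged:
By the outcome, as a careful person would: the job done as asked, in the order asked, and still so for the second after the job is handed in, with the robot touching nothing.
It also fails if it takes over 69 s, if anything falls off the work surface, if the arm or the gripper's body presses on something with over 40 N, if the wrist force passes 120 N, or if a joint passes its speed limit or range.

ROBOT

A 6-joint arm with a two-finger parallel gripper is mounted at the origin on the work surface. World frame = base frame: x ahead of the robot, y to its left, z up, the work surface at z = 0. Lengths are in m, angles in rad, forces in N, time in s.
With the tool pointing down it reaches from about 0.25 to 0.85 m from the base axis. Payload 12.5 kg.
Tool frame: the origin (TCP) lies between the finger pads; the fingertips stand ctrl.tip_extent ahead of it and the grasp point (between the pads) lies 3 mm ahead of it (ctrl.tip_extent is the distance from the TCP to the fingertips, in m); y points along the fingers, x is the direction in which the jaws open and shut, and the axes are right-handed (so a half turn about y gives the same grasp; the last joint's range is limited). The gripper opens to 93 mm and grips with 3 to 60 N. Pads are 15 mm wide; open, the fingers measure 128 mm over their backs; the gripper's body (75 mm by 188 mm) begins 65 mm behind the grasp point.
Start: joints at [1.137, 0.351, 1.652, -0, 1.139, -0.085], TCP at [0.188, 0.517, 0.241] pointing down, gripper open.
Joint ranges: [-2.75, 2.75], [-0.79, 2.1], [0.01, 2.65], [-1.57, 4.71], [0.07, 3.14], [-2.87, 2.87]. Speed limits (rad/s): [2.22, 2.22, 2.79, 3.14, 3.14, 3.14].

INTERFACE

Orientations are given as a unit quaternion [x, y, z, w].
In Python, from bench import ctrl gives the robot as it stands. The module is installed in compiled form; this text tells all that it offers.
- The arm moves only by the tool servo_tool, never from a script. Its argument "commands" is a list of rows, each a list of 3 entries, a list of its own where there are three numbers: the turn, a rotation vector about the tool's x, y, z in degrees, then the shift along the tool's x, y, z in m, then the opening in per cent of the stroke, from 0 (shut) to 100 (fully open). In form: [[[rx, ry, rz], [tx, ty, tz], hand], ...]. A call has 1 to 10 rows; each row is the pose to reach, as a shift and turn from the pose measured when the call began, along the tool's axes at that moment; what a row does not reach only later rows make up. A row lasts 1/12 s, in which the tool goes at most 41.7 mm and 7.16 degrees, less where a joint would pass 70% of its speed; a pose out of reach is approached as far as the arm can. A call with a gripper value outside its range is refused whole. The fingers move at their own pace and stop on an object; "force" is the grip in N (left out, the last holds). Time passes only in rows, so rows that repeat a pose let the fingers close. It gives the time, the measured TCP pose, the force and the opening at its end, in the units of the state.
- ctrl.get_obs(): the state, without advancing time (a new reading comes with each control period).
- ctrl.grab_frame(name): name is "scene" or "top" or "wrist"; returns (picture, depth): 480x640x3 uint8, red, green, blue; 480x640 float32, m along the optical axis (not along the pixel's ray), 0 where there is no reading.
- ctrl.get_calibration(name): a dict with "mtx" (3x3 intrinsics, pixels), "camera_from_world" (4x4, takes a point from world to camera coordinates). Camera axes: x right, y down, z forward; pixel columns grow to the right and rows downward; lengths in m; the calibration is good to about 2 mm. A picture is of the moment at which its call begins: read the wrist's pose just before it. get_calibration takes no time and is no camera call; for the wrist camera it gives the pose at the moment of the call.
- ctrl.finish_job(): hands the job in, once; it reports no verdict.
The state is a dict: "time_s": time; "joint_pos": joint angles; "dq": joint speeds; "tau": joint torques, N m; "eef_pos": TCP position; "orientation": TCP orientation; "wrist_force": force on the tool from outside, world axes, zero at the start; "wrist_torque": the same for the moment, N m; "gripper_width": opening from 0.0 (shut) to 1.0 (fully open).
Only numpy, scipy, OpenCV 4.12 (cv2) and the standard library are available. Lean on these libraries where they do the work, as an engineer would, in place of code of your own. Each camera call takes 0.05 s, during which the arm holds its last target. There are 200 camera calls.

## Working session

There is one attempt and no reset: what is moved stays moved. The work goes in short steps, Python scripts to look and compute and a tool call to move; the robot and the scene stay as the last step left them, time stands still between calls to the robot, and variables do not carry over. Pictures are saved under pics/ and viewed, about 8 in all and at most 12, crops included, and the job is handed in when it is done.

Besides the shell and the picture viewer there is one more tool, called after "Emit:" as name(argument=value, ...), one argument or row to a line, values as JSON. servo_tool: Moves the arm, as the interface text tells. Its arguments: {"type":"object","properties":{"commands":{"type":"array","items":{"type":"array"}},"force":{"type":"number"}},"required":["commands"]}

```bash
mkdir -p pics; cat > h.py <<'E'
import numpy as np, cv2
from bench import ctrl
def grab(n, save=None):
    c=ctrl.get_calibration(n); im,d=ctrl.grab_frame(n)
    if save: cv2.imwrite('pics/'+save,im[:,:,::-1])
    return im,d,np.array(c['mtx']),np.array(c['camera_from_world'])
def cloud(d,K,T):
    v,u=np.mgrid[:480,:640]
    p=np.stack([(u-K[0,2])/K[0,0]*d,(v-K[1,2])/K[1,1]*d,d,np.ones_like(d)],-1)
    return (p@np.linalg.inv(T).T)[...,:3]
def ray(u,v,K,T,z):
    W=np.linalg.inv(T); o=W[:3,3]; r=W[:3,:3]@np.linalg.inv(K)@[u,v,1]
    return o+r*(z-o[2])/r[2]
E
python3 - <<'E'
from h import *
for n in('top','scene'):
    im,d,K,T=grab(n,n+'0.png'); np.savez(n+'0.npz',im=im,d=d,K=K,T=T)
    print(n,K[0,0],np.linalg.inv(T)[:3].round(3).tolist(),(d>0).mean())
o=ctrl.get_obs();print(o,ctrl.tip_extent)
E
```

```text
top 572.3080635625348 [[-0.003, -0.999, 0.046, 0.497], [-1.0, 0.002, -0.025, 0.046], [0.024, -0.046, -0.999, 1.275]] 0.9960481770833334
scene 509.06154737893047 [[-0.277, 0.695, -0.664, 1.199], [0.961, 0.206, -0.185, 0.189], [0.008, -0.689, -0.725, 0.792]] 0.996103515625
{'time_s': 0.1, 'joint_pos': array([ 1.13739378e+00,  3.51188812e-01,  1.65234631e+00, -8.96076085e-06,
        1.13909857e+00, -8.45783170e-02]), 'dq': array([ 0.00075493, -0.00129818, -0.00424413,  0.00129702,  0.00027363,
       -0.00019729]), 'tau': array([-5.72164447e-05, -4.98026347e+01, -2.85703003e+01,  7.00094760e-02,
        2.39423983e-02, -3.16935564e-05]), 'eef_pos': array([0.18783412, 0.51663176, 0.24015695]), 'orientation': array([ 0.57936554,  0.40533401, -0.40596758, -0.57899071]), 'wrist_force': array([ 0.57041019, -0.36162465,  0.32282875]), 'wrist_torque': array([-0.02539201, -0.03295246,  0.0309787 ]), 'gripper_width': 1.003593945782482} 0.022
```

View pics/top0.png

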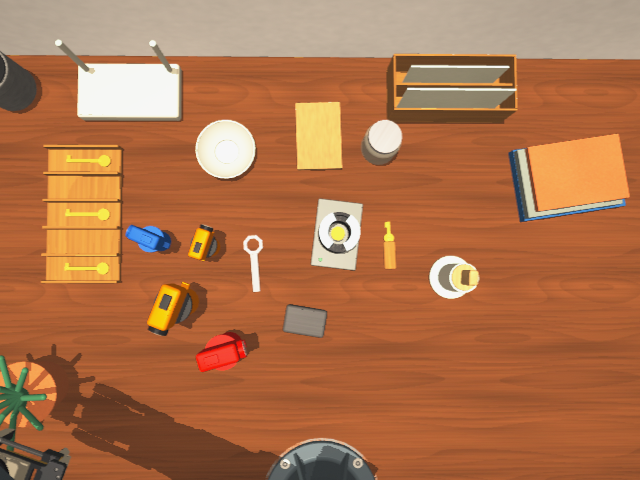

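View pics/scene0.png

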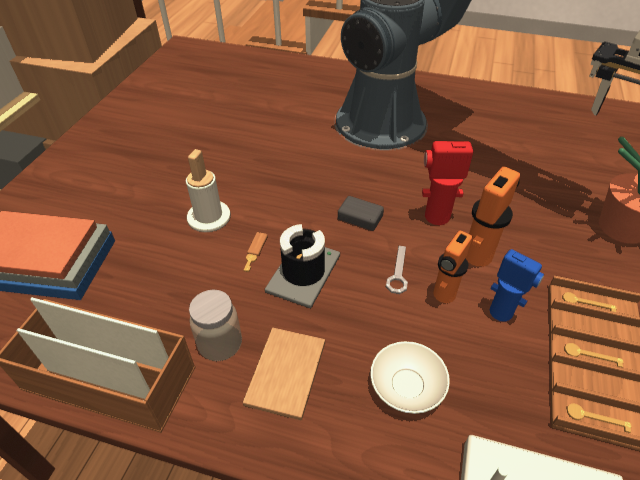

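Top view: target torch (smaller orange) at about (202,243), with the blue one at (150,240) and the big orange one at (170,308) as decoys. The dock is at (339,233), and the stand with the brush at (455,277).

```bash
cat > m.py <<'E'
from h import *
def rect(P,name):
    P=P.astype(np.float32); (c,s,a)=cv2.minAreaRect(P[:,:2]*1000)
    b=cv2.boxPoints((c,s,a)); e=[b[1]-b[0],b[2]-b[1]]; l=max(e,key=lambda q:np.hypot(*q))
    print(name,len(P),'c',np.round(c,1),'size',np.round(s,1),'long ang',round(np.degrees(np.arctan2(l[1],l[0]))%180,1),'zmed',np.round(np.median(P[:,2])*1000,1),'mean',np.round(P.mean(0)*1000,1))
for n in('top','scene'):
    f=np.load(n+'0.npz'); im,d,K,T=f['im'],f['d'],f['K'],f['T']
    C=cloud(d,K,T); hsv=cv2.cvtColor(im,cv2.COLOR_RGB2HSV); z=C[...,2]
    x,y=C[...,0],C[...,1]
    print(n)
    near=lambda cx,cy,r:(np.hypot(x-cx,y-cy)<r)
    t0=ray(202,243,np.load('top0.npz')['K'],np.load('top0.npz')['T'],.15)
    s0=ray(465,277,np.load('top0.npz')['K'],np.load('top0.npz')['T'],.17)
    k0=ray(339,233,np.load('top0.npz')['K'],np.load('top0.npz')['T'],.098)
    m=near(*t0[:2],.06)&(z>.145)&(z<.156); rect(C[m],'torch top')
    m=near(*t0[:2],.07)&(z>.10)&(z<.156); rect(C[m],'torch head all')
    m=near(*s0[:2],.06)&(z>.168); rect(C[m],'brush top')
    m=near(*s0[:2],.06)&(z>.108)&(z<.122); rect(C[m],'flange')
    m=near(*k0[:2],.055)&(z>.092)&(z<.104); rect(C[m],'rim')
    print(' rim circle',[np.round(q*1000,1) for q in cv2.minEnclosingCircle((C[m][:,:2]).astype(np.float32))[0:1][0:1][0]] , cv2.minEnclosingCircle((C[m][:,:2]*1000).astype(np.float32))[1])
    m=near(*k0[:2],.1)&(z>.006)&(z<.018)&(hsv[...,1]<90); rect(C[m],'foot')
    m=near(*k0[:2],.02)&(z>.02)&(z<.06); rect(C[m],'plunger')
    m=near(*s0[:2],.07)&(z<.2)&(z>.004)&(z<.03)&(hsv[...,1]<70); rect(C[m],'disc')
    for nm,(u,v) in dict(blue=(150,238),big=(168,308),red=(222,352)).items():
        p=ray(u,v,np.load('top0.npz')['K'],np.load('top0.npz')['T'],.16)
        m=near(*p[:2],.08)&(z>.09)&(hsv[...,1]>120); rect(C[m],nm)
        print('  zmax',C[m][:,2].max())
    m=near(.5,.05,.6)&(z<.006); print('table z',np.median(z[m]))
E
python3 m.py
python3 - <<'E'
import cv2
a=cv2.imread('pics/top0.png')[170:300,110:500]
a2=cv2.resize(a[:, :150],None,fx=3.2,fy=3.2,interpolation=2)
b=cv2.resize(a[:,190:],None,fx=2,fy=2)[:,:320]
s=cv2.imread('pics/scene0.png')[150:330,400:560]; s=cv2.resize(s,(int(160*416/180),416),interpolation=2)
b=cv2.copyMakeBorder(b,0,416-b.shape[0],0,0,0)
cv2.imwrite('pics/c1.png',cv2.hconcat([a2[:,:430],s]))
E
```

```text
top
torch top 409 c [549.4 245.3] size [28.6 59.5] long ang 161.6 zmed 151.2 mean [549.3 244.6 151.1]
torch head all 578 c [553.5 243.4] size [30.2 68.6] long ang 161.7 zmed 149.5 mean [552.  241.1 144.4]
brush top 155 c [ 481.2 -287.6] size [20.1 29. ] long ang 179.8 zmed 177.0 mean [ 481.5 -285.9  176.6]
flange 426 c [ 480.6 -285.9] size [60.  58.1] long ang 8.6 zmed 116.0 mean [ 480.6 -279.3  115.4]
rim 626 c [575.8 -34.6] size [83.1 75.1] long ang 87.3 zmed 99.0 mean [575.9 -34.3  99. ]
 rim circle [np.float64(576.0), np.float64(-34.3)] 42.0515251159668
foot 1755 c [576.3 -34.8] size [ 99.5 149.7] long ang 173.0 zmed 13.1 mean [572.8 -31.5  13. ]
plunger 147 c [575.8 -34. ] size [29.1 28.8] long ang 55.0 zmed 44.3 mean [575.9 -34.1  44.1]
disc 637 c [ 480.9 -279.8] size [79.  94.1] long ang 175.9 zmed 11.1 mean [ 482.  -271.2   11.4]
blue 743 c [559.  323.6] size [134.   52.1] long ang 84.0 zmed 148.6 mean [561.3 346.3 134.5]
  zmax 0.15988163759140095
big 1131 c [426.8 308.4] size [58.8 95.4] long ang 156.0 zmed 206.2 mean [428.5 294.3 195.5]
  zmax 0.2147275389356793
red 1318 c
[... 680 characters left out ...]
36.5)] 43.43626403808594
foot 1428 c [578.4 -35.2] size [100.5 150.4] long ang 173.2 zmed 12.8 mean [610.2 -28.3  12.6]
plunger 21 c [563.8 -45.9] size [10.9 25.5] long ang 157.1 zmed 45.2 mean [567.  -45.4  45.4]
disc 682 c [ 490.3 -283.5] size [80.  93.5] long ang 124.5 zmed 11.3 mean [ 499.4 -277.9   12.9]
blue 1512 c [560.4 322. ] size [133.8  40.2] long ang 69.3 zmed 132.0 mean [571.8 345.5 128. ]
  zmax 0.15742580097270464
big 1728 c [432.  299.6] size [86.1 75.8] long ang 4.4 zmed 178.4 mean [449.9 295.2 169.4]
  zmax 0.21419761802972415
red 2003 c [345.8 198.1] size [53.  89.5] long ang 108.1 zmed 162.5 mean [350.5 200.1 157.9]
  zmax 0.20157626896467162
table z 0.0009950575382889904
```

View pics/c1.png

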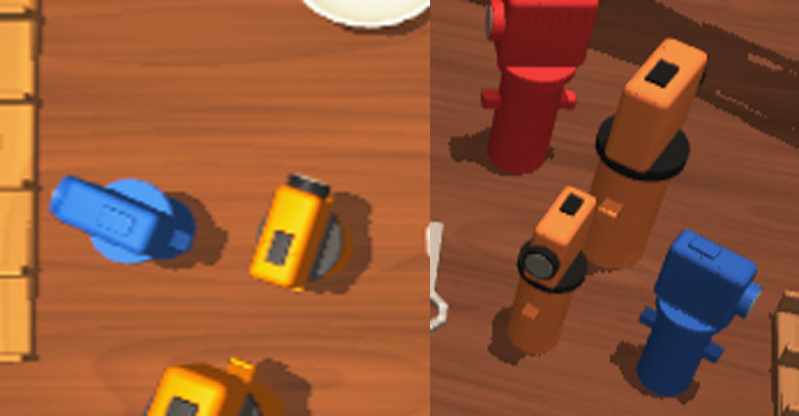

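```bash
cat > g.py <<'E'
from h import *
from scipy.spatial.transform import Rotation as R
import sys
def rel(p,yaw,grasp=True):
    """shift/turn for grasp point p (m), jaw x axis at yaw deg (mod 180 nearest), tool down"""
    o=ctrl.get_obs(); R0=R.from_quat(o['orientation']); M=R0.as_matrix()
    cur=np.degrees(np.arctan2(M[1,0],M[0,0]))
    yaw=cur+(yaw-cur+90)%180-90
    a=np.radians(yaw); X=np.array([np.cos(a),np.sin(a),0]); Y=np.array([0,0,-1.]); Rt=R.from_matrix(np.stack([X,Y,np.cross(X,Y)],1))
    tcp=np.array(p)+[0,0,.003]
    print('t',round(o['time_s'],2),'grasp',((o['eef_pos']+.003*M[:,1])*1000).round(1),'yaw',round(cur,2),'j',o['joint_pos'].round(2),'w',round(o['gripper_width'],3),'F',o['wrist_force'].round(1),'Tq',o['wrist_torque'].round(2))
    print(' ->turn',(R0.inv()*Rt).as_rotvec(degrees=True).round(2),'shift',(M.T@(tcp-o['eef_pos'])).round(4))
if __name__=='__main__':
    v=[float(q) for q in sys.argv[1:]]
    for i in range(0,len(v),4): rel(np.array(v[i:i+3])/1000,v[i+3])
E
python3 g.py 300 300 320 90 483 -288 320 90 483 -288 151 90
```

```text
t 0.1 grasp [187.8 516.6 237.2] yaw 70.01 j [ 1.14  0.35  1.65 -0.    1.14 -0.08] w 1.004 F [ 0.6 -0.4  0.3] Tq [-0.03 -0.03  0.03]
 ->turn [-1.000e-02 -1.999e+01 -6.000e-02] shift [-0.1653 -0.0827 -0.1794]
t 0.1 grasp [187.8 516.6 237.2] yaw 70.01 j [ 1.14  0.35  1.65 -0.    1.14 -0.08] w 1.004 F [ 0.6 -0.4  0.3] Tq [-0.03 -0.03  0.03]
 ->turn [-1.000e-02 -1.999e+01 -6.000e-02] shift [-0.6554 -0.0822 -0.5524]
t 0.1 grasp [187.8 516.6 237.2] yaw 70.01 j [ 1.14  0.35  1.65 -0.    1.14 -0.08] w 1.004 F [ 0.6 -0.4  0.3] Tq [-0.03 -0.03  0.03]
 ->turn [-1.000e-02 -1.999e+01 -6.000e-02] shift [-0.6552  0.0868 -0.5524]
```

Emit:
servo_tool(
  commands=[
    [[0,0,0],[0,-0.04,0],60],
    [[0,-3,0],[-0.03,-0.08,-0.03],60],
    [[0,-10,0],[-0.06,-0.082,-0.06],60],
    [[0,-15,0],[-0.1,-0.082,-0.09],60],
    [[0,-20,0],[-0.165,-0.082,-0.18],60],
    [[0,-20,0],[-0.165,-0.082,-0.18],60],
    [[0,-20,0],[-0.21,-0.082,-0.21],60],
    [[0,-20,0],[-0.25,-0.082,-0.24],60],
    [[0,-20,0],[-0.29,-0.082,-0.26],60],
    [[0,-20,0],[-0.33,-0.082,-0.28],60],
  ],
)

```text
time_s: 0.93
eef_pos: [0.3234, 0.1819, 0.3222]
orientation: [-0.5, -0.5, 0.5, 0.5]
wrist_force: [1.5, -0.0, 0.0]
gripper_width: 0.603
```

```bash
python3 g.py 483 -288 240 90
```

```text
t 0.93 grasp [323.4 181.9 319.2] yaw 90.03 j [ 0.39 -0.08  1.95 -0.    1.28 -1.18] w 0.603 F [ 1.5 -0.   0. ] Tq [ 0.03 -0.01 -0.01]
 ->turn [-0.03  0.03 -0.06] shift [-0.4699  0.0796 -0.1594]
```

Emit:
servo_tool(
  commands=[
    [[0,0,0],[-0.47,0,-0.16],60],
    [[0,0,0],[-0.47,0.02,-0.16],60],
    [[0,0,0],[-0.47,0.04,-0.16],60],
    [[0,0,0],[-0.47,0.06,-0.16],60],
    [[0,0,0],[-0.47,0.07,-0.16],60],
    [[0,0,0],[-0.47,0.07,-0.16],60],
    [[0,0,0],[-0.47,0.08,-0.16],60],
    [[0,0,0],[-0.47,0.08,-0.16],60],
    [[0,0,0],[-0.47,0.08,-0.16],60],
    [[0,0,0],[-0.47,0.08,-0.16],60],
  ],
)

```text
time_s: 1.77
eef_pos: [0.4555, -0.2075, 0.2607]
orientation: [-0.5, -0.5, 0.5, 0.5]
wrist_force: [0.3, 0.5, 0.4]
gripper_width: 0.604
```

Emit:
servo_tool(
  commands=[
    [[0,0,0],[-0.12,0,-0.04],60],
    [[0,0,0],[-0.12,0,-0.04],60],
    [[0,0,0],[-0.12,0,-0.04],60],
  ],
)

```text
time_s: 2.02
eef_pos: [0.4945, -0.3262, 0.2602]
orientation: [-0.5, -0.5, 0.5, 0.5]
wrist_force: [0.5, -0.7, 0.7]
gripper_width: 0.596
```

```bash
python3 g.py 483 -288 151 90; python3 -c "
from h import *
im,d,K,T=grab('wrist','w1.png'); np.savez('w1.npz',im=im,d=d,K=K,T=T)
print(np.linalg.inv(T).round(3))
C=cloud(d,K,T); m=(C[...,2]>.165)&(C[...,2]<.185); P=C[m]; print(len(P),P.mean(0)); print(cv2.minAreaRect((P[:,:2]*1000).astype(np.float32)))
"
```

```text
t 2.02 grasp [ 494.5 -326.2  257.2] yaw 89.99 j [-0.66  0.41  1.51 -0.    1.22 -2.23] w 0.596 F [ 0.5 -0.7  0.7] Tq [0.06 0.   0.03]
 ->turn [-0.08 -0.01 -0.01] shift [0.0382 0.1062 0.0114]
[[ 0.     0.959  0.283  0.416]
 [ 1.    -0.    -0.    -0.326]
 [-0.     0.283 -0.959  0.404]
 [ 0.     0.     0.     1.   ]]
1764 [ 0.48017147 -0.28941675  0.17532654]
((481.79974365234375, -288.6184997558594), (18.30906105041504, 30.11980438232422), 84.90789031982422)
```

View pics/w1.png

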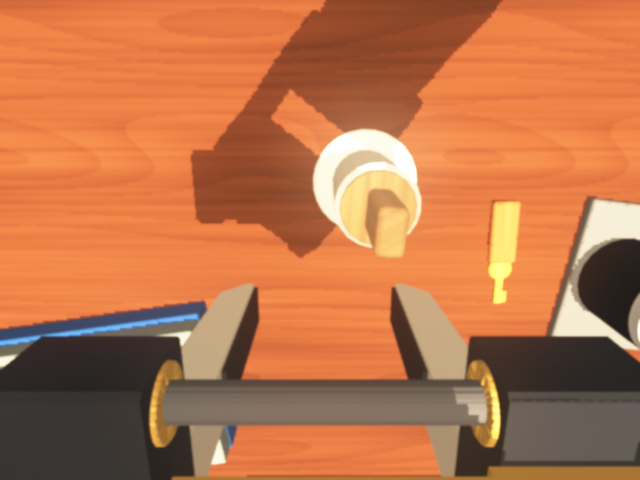

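The wrist view shows the handle top at about (391,240). It sits at roughly (482,-288) mm and is turned about -4°.

```bash
python3 g.py 482 -288.2 210 86 482 -288.2 151 86
```

```text
t 2.07 grasp [ 495.7 -331.9  256.6] yaw 89.86 j [-0.67  0.42  1.51 -0.    1.22 -2.23] w 0.603 F [-5.4 -1.1 -0.5] Tq [-0.03  0.22  0.03]
 ->turn [-0.03  3.86 -0.15] shift [0.0438 0.0465 0.0138]
t 2.07 grasp [ 495.7 -331.9  256.6] yaw 89.86 j [-0.67  0.42  1.51 -0.    1.22 -2.23] w 0.603 F [-5.4 -1.1 -0.5] Tq [-0.03  0.22  0.03]
 ->turn [-0.03  3.86 -0.15] shift [0.0439 0.1055 0.0137]
```

Emit:
servo_tool(
  commands=[
    [[0,2,0],[0.03,0,0.01],60],
    [[0,4,0],[0.044,0,0.0138],60],
    [[0,4,0],[0.044,0,0.0138],60],
    [[0,4,0],[0.044,0.03,0.0138],60],
    [[0,4,0],[0.044,0.06,0.0138],60],
    [[0,4,0],[0.044,0.085,0.0138],60],
    [[0,4,0],[0.044,0.1,0.0138],60],
    [[0,4,0],[0.044,0.1055,0.0138],60],
    [[0,4,0],[0.044,0.1055,0.0138],60],
    [[0,4,0],[0.044,0.1055,0.0138],60],
  ],
)

```text
time_s: 2.9
eef_pos: [0.4823, -0.2885, 0.1547]
orientation: [0.518, 0.481, -0.482, -0.517]
wrist_force: [-0.3, -0.5, -0.4]
gripper_width: 0.599
```

Emit:
servo_tool(
  commands=[
    [[0,0,0],[0,0,0],5],
    [[0,0,0],[0,0,0],5],
    [[0,0,0],[0,0,0],5],
    [[0,0,0],[0,0,0],5],
    [[0,0,0],[0,0,0],5],
    [[0,0,0],[0,0,0],5],
  ],
  force=25,
)

```text
time_s: 3.4
eef_pos: [0.4824, -0.2885, 0.1548]
orientation: [0.518, 0.481, -0.482, -0.517]
wrist_force: [0.3, 0.9, -0.2]
gripper_width: 0.218
```

```bash
python3 g.py 482 -288.2 151 86 482 -288 290 86
```

```text
t 3.4 grasp [ 482.4 -288.5  151.8] yaw 85.89 j [-0.62  0.47  1.7  -0.    0.97 -2.12] w 0.218 F [ 0.3  0.9 -0.2] Tq [ 0.02  0.01 -0.02]
 ->turn [ 0.02 -0.11 -0.18] shift [0.0003 0.0008 0.0004]
t 3.4 grasp [ 482.4 -288.5  151.8] yaw 85.89 j [-0.62  0.47  1.7  -0.    0.97 -2.12] w 0.218 F [ 0.3  0.9 -0.2] Tq [ 0.02  0.01 -0.02]
 ->turn [ 0.02 -0.11 -0.18] shift [ 1.000e-04 -1.382e-01  3.000e-04]
```

Emit:
servo_tool(
  commands=[
    [[0,0,0],[0,0,0],5],
    [[0,0,0],[0,-0.015,0],5],
    [[0,0,0],[0,-0.04,0],5],
    [[0,0,0],[0,-0.07,0],5],
    [[0,0,0],[0,-0.1,0],5],
    [[0,0,0],[0,-0.125,0],5],
    [[0,0,0],[0,-0.135,0],5],
    [[0,0,0],[0,-0.135,0],5],
  ],
)

```text
time_s: 4.07
eef_pos: [0.4829, -0.2885, 0.2918]
orientation: [0.52, 0.481, -0.482, -0.515]
wrist_force: [0.6, -0.4, -1.2]
gripper_width: 0.193
```

```bash
python3 g.py 576.3 -34.8 285 86; python3 -c "
from h import *
im,d,K,T=grab('scene','s1.png');im,d,K,T=grab('top','t1.png')
a=cv2.imread('pics/s1.png')[60:300,120:380];b=cv2.imread('pics/t1.png')[160:320,300:500]
b=cv2.resize(b,(400,320));a=cv2.resize(a,None,fx=320/240,fy=320/240);cv2.imwrite('pics/c2.png',cv2.hconcat([a,b]))
C=cloud(d,K,T)
m=(np.hypot(C[...,0]-.481,C[...,1]+.28)<.06)&(C[...,2]>.1)&(C[...,2]<.118);P=(C[m][:,:2]*1000).astype(np.float32)
print('stand rim',len(P),cv2.minEnclosingCircle(P) if len(P) else 0)
"
```

```text
t 4.07 grasp [ 482.9 -288.5  288.8] yaw 85.89 j [-0.62  0.32  1.56 -0.    1.25 -2.12] w 0.193 F [ 0.6 -0.4 -1.2] Tq [-0.02 -0.01 -0.03]
 ->turn [ 0.2  -0.11 -0.29] shift [ 0.2597  0.0027 -0.0749]
stand rim 89 ((482.48248291015625, -267.1365966796875), 21.57845687866211)
```

View pics/c2.png

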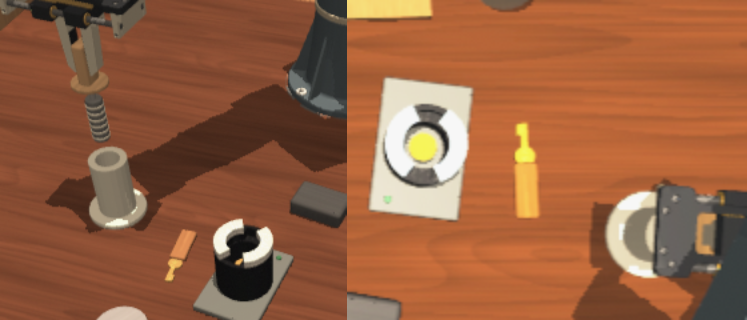

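Scene crop: the brush is clear of the stand and held upright or nearly so. I'll measure its axis for tilt.

```bash
python3 -c "
from h import *
im,d,K,T=grab('scene'); C=cloud(d,K,T); x,y,z=np.moveaxis(C,-1,0)
m=(np.hypot(x-.483,y+.288)<.07)
cam=np.linalg.inv(T)[:3,3]; 
for a in np.arange(.12,.29,.012):
    q=m&(z>a)&(z<a+.012)
    if q.sum()>4:
        P=C[q]; v=cam[:2]-P[:,:2].mean(0); v/=np.hypot(*v); n=np.array([-v[1],v[0]]); s=(P[:,:2]-[.483,-.288])@n*1000; f=(P[:,:2]-[.483,-.288])@v*1000
        print(round(a+.006,3),q.sum(),'lat %.1f..%.1f mid %.1f front %.1f'%(s.min(),s.max(),(s.min()+s.max())/2,np.percentile(f,95)))
print('zmin',z[m&(z>.125)].min(), n)
# stand rim from scene
q=(np.hypot(x-.482,y+.28)<.06)&(z>.107)&(z<.114); P=(C[q][:,:2]*1000).astype(np.float32); print('rim',len(P),cv2.minEnclosingCircle(P))
"
```

```text
0.15 23 lat -12.8..12.1 mid -0.4 front 12.0
0.162 68 lat -12.3..13.9 mid 0.8 front 12.6
0.174 65 lat -12.5..13.5 mid 0.5 front 13.5
0.186 75 lat -12.6..13.9 mid 0.7 front 13.0
0.198 74 lat -12.2..13.5 mid 0.6 front 13.6
0.21 71 lat -12.4..13.7 mid 0.6 front 13.4
0.222 99 lat -12.1..12.5 mid 0.2 front 11.1
0.234 5 lat -3.1..2.3 mid -0.4 front 5.9
0.246 263 lat -25.5..26.9 mid 0.7 front 24.8
0.258 93 lat -21.8..17.9 mid -2.0 front 16.1
0.27 79 lat -22.3..10.9 mid -5.7 front 16.8
0.282 154 lat -22.8..24.0 mid 0.6 front 20.2
0.294 165 lat -23.8..24.7 mid 0.5 front 20.5
zmin 0.14897160953306077 [-0.55442141  0.83223608]
rim 320 ((482.3079528808594, -288.1216735839844), 31.884567260742188)
```

Emit:
servo_tool(
  commands=[
    [[0,0,0],[0.03,0,-0.009],5],
    [[0,0,0],[0.07,0,-0.02],5],
    [[0,0,0],[0.11,0,-0.032],5],
    [[0,0,0],[0.15,0,-0.043],5],
    [[0,0,0],[0.19,0,-0.055],5],
    [[0,0,0],[0.225,0,-0.065],5],
    [[0,0,0],[0.25,0.003,-0.072],5],
    [[0,0,0],[0.2597,0.003,-0.0749],5],
    [[0,0,0],[0.2597,0.003,-0.0749],5],
    [[0,0,0],[0.2597,0.003,-0.0749],5],
  ],
)

```text
time_s: 5.05
eef_pos: [0.5747, -0.0346, 0.2832]
orientation: [-0.517, -0.48, 0.483, 0.518]
wrist_force: [-0.9, -0.0, -0.6]
gripper_width: 0.197
```

```bash
python3 g.py 576.3 -34.8 179.5 86;python3 -c "
from h import *
im,d,K,T=grab('scene'); C=cloud(d,K,T); x,y,z=np.moveaxis(C,-1,0)
p0=np.array([.5763,-.0348]);cam=np.linalg.inv(T)[:3,3]; v=cam[:2]-p0; v/=np.hypot(*v); n=np.array([-v[1],v[0]])
s=((C[...,:2]-p0)@n)*1000; f=((C[...,:2]-p0)@v)*1000
m=np.hypot(x-p0[0],y-p0[1])<.07
for a,b in((.03,.075),(.087,.1),(.16,.21)):
    q=m&(z>a)&(z<b); print(a,q.sum(),s[q].min(),s[q].max(),(s[q].min()+s[q].max())/2,f[q].min(),f[q].max())
q=m&(z>.1)&(z<.2)&(abs(s)<15); print('tip z',z[q].min()); print(n)
"
```

```text
t 5.05 grasp [574.7 -34.6 280.2] yaw 85.92 j [-0.14  0.36  1.53 -0.    1.26 -1.64] w 0.197 F [-0.9 -0.  -0.6] Tq [0.05 0.   0.02]
 ->turn [-0.22 -0.08 -0.12] shift [ 1.000e-04  1.007e-01 -2.000e-03]
0.03 989 -43.34287325871053 40.075256021694514 -1.6338086185080094 -37.876836492416246 45.80871339296129
0.087 705 -42.728271763906854 40.67043454768381 -1.0289186081115211 -41.05584092957419 43.74353967808203
0.16 325 -12.940478075906855 14.132377825284792 0.5959498746889684 -3.9778424224692235 13.993558745754774
tip z 0.10003306478394913
[-0.33888434  0.94082804]
```

Emit:
servo_tool(
  commands=[
    [[0,0,0],[-0.001,0,-0.0019],5],
    [[0,0,0],[-0.001,0.02,-0.0019],5],
    [[0,0,0],[-0.001,0.04,-0.0019],5],
    [[0,0,0],[-0.001,0.06,-0.0019],5],
    [[0,0,0],[-0.001,0.08,-0.0019],5],
    [[0,0,0],[-0.001,0.09,-0.0019],5],
    [[0,0,0],[-0.001,0.096,-0.0019],5],
    [[0,0,0],[-0.001,0.1,-0.0019],5],
    [[0,0,0],[-0.001,0.1015,-0.0019],5],
    [[0,0,0],[-0.001,0.1015,-0.0019],5],
  ],
)

```text
time_s: 5.93
eef_pos: [0.5764, -0.0369, 0.1827]
orientation: [-0.518, -0.48, 0.483, 0.518]
wrist_force: [-1.4, -0.2, 1.5]
gripper_width: 0.192
```

```bash
python3 g.py 576.5 -35.8 178.5 86 576.5 -35.8 225 86
```

```text
t 5.93 grasp [576.4 -36.9 179.7] yaw 85.85 j [-0.14  0.47  1.63 -0.    1.04 -1.64] w 0.192 F [-1.4 -0.2  1.5] Tq [-0.18  0.23  0.01]
 ->turn [-0.14 -0.15 -0.14] shift [ 0.0011  0.0012 -0.    ]
t 5.93 grasp [576.4 -36.9 179.7] yaw 85.85 j [-0.14  0.47  1.63 -0.    1.04 -1.64] w 0.192 F [-1.4 -0.2  1.5] Tq [-0.18  0.23  0.01]
 ->turn [-0.14 -0.15 -0.14] shift [ 0.001  -0.0453  0.0001]
```

Emit:
servo_tool(
  commands=[
    [[0,0,0],[0.001,0.002,0],5],
    [[0,0,0],[0.001,0.0025,0],5],
    [[0,0,0],[0.001,0.0025,0],5],
    [[0,0,0],[0.001,-0.01,0],5],
    [[0,0,0],[0.001,-0.03,0],5],
    [[0,0,0],[0.001,-0.042,0],5],
    [[0,0,0],[0.001,-0.046,0],5],
    [[0,0,0],[0.001,-0.046,0],5],
    [[0,0,0],[0.001,-0.046,0],5],
    [[0,0,0],[0.001,-0.046,0],5],
  ],
)

```text
time_s: 6.77
eef_pos: [0.5762, -0.0357, 0.2277]
orientation: [-0.517, -0.48, 0.483, 0.518]
wrist_force: [-0.5, 0.6, -0.8]
gripper_width: 0.194
```

```bash
python3 g.py 576.5 -35.8 178 86
```

```text
t 6.77 grasp [576.2 -35.7 224.7] yaw 85.85 j [-0.14  0.42  1.59 -0.    1.14 -1.64] w 0.194 F [-0.5  0.6 -0.8] Tq [ 0.   -0.03  0.03]
 ->turn [-0.23 -0.15 -0.13] shift [ 0.      0.0467 -0.0005]
```

Emit:
servo_tool(
  commands=[
    [[0,0,0],[0,-0.003,0],5],
    [[0,0,0],[0,-0.003,0],5],
    [[0,0,0],[0,0.01,0],5],
    [[0,0,0],[0,0.025,0],5],
    [[0,0,0],[0,0.036,0],5],
    [[0,0,0],[0,0.042,0],5],
    [[0,0,0],[0,0.046,0],5],
    [[0,0,0],[0,0.048,0],5],
    [[0,0,0],[0,0.048,0],5],
    [[0,0,0],[0,0.048,0],5],
  ],
)

```text
time_s: 7.6
eef_pos: [0.5761, -0.0358, 0.1802]
orientation: [-0.517, -0.48, 0.483, 0.518]
wrist_force: [-1.7, 0.7, 2.5]
gripper_width: 0.191
```

Emit:
servo_tool(
  commands=[
    [[0,0,0],[0,-0.02,0],5],
    [[0,0,0],[0,-0.05,0],5],
    [[0,0,0],[0,-0.08,0],5],
    [[0,0,0],[0,-0.105,0],5],
    [[0,0,0],[0,-0.115,0],5],
    [[0,0,0],[0,-0.115,0],5],
  ],
)

```text
time_s: 8.1
eef_pos: [0.5775, -0.0357, 0.2978]
orientation: [0.519, 0.481, -0.482, -0.517]
wrist_force: [0.6, 0.3, -1.3]
gripper_width: 0.193
```

```bash
python3 g.py 482.4 -288.3 292 86
```

```text
t 8.1 grasp [577.5 -35.7 294.8] yaw 85.85 j [-0.14  0.35  1.51 -0.    1.28 -1.64] w 0.193 F [ 0.6  0.3 -1.3] Tq [ 0.02 -0.02 -0.03]
 ->turn [ 0.08 -0.15 -0.15] shift [-0.2588  0.0033  0.0766]
```

Emit:
servo_tool(
  commands=[
    [[0,0,0],[-0.03,0,0.009],5],
    [[0,0,0],[-0.07,0,0.021],5],
    [[0,0,0],[-0.11,0,0.0325],5],
    [[0,0,0],[-0.15,0,0.0445],5],
    [[0,0,0],[-0.19,0,0.056],5],
    [[0,0,0],[-0.225,0,0.0665],5],
    [[0,0,0],[-0.25,0.003,0.074],5],
    [[0,0,0],[-0.2588,0.003,0.0766],5],
    [[0,0,0],[-0.2588,0.003,0.0766],5],
    [[0,0,0],[-0.2588,0.003,0.0766],5],
  ],
)

```text
time_s: 8.93
eef_pos: [0.4824, -0.2877, 0.2942]
orientation: [0.518, 0.481, -0.482, -0.518]
wrist_force: [-0.2, 0.1, -2.2]
gripper_width: 0.191
```

```bash
python3 g.py 482.4 -288.3 153 86
```

```text
t 8.93 grasp [ 482.4 -287.7  291.2] yaw 85.81 j [-0.62  0.32  1.56 -0.    1.26 -2.12] w 0.191 F [-0.2  0.1 -2.2] Tq [0.06 0.01 0.  ]
 ->turn [ 0.02 -0.19 -0.08] shift [-0.0004  0.1382 -0.    ]
```

Emit:
servo_tool(
  commands=[
    [[0,0,0],[-0.0004,0.02,0],5],
    [[0,0,0],[-0.0004,0.045,0],5],
    [[0,0,0],[-0.0004,0.07,0],5],
    [[0,0,0],[-0.0004,0.095,0],5],
    [[0,0,0],[-0.0004,0.115,0],5],
    [[0,0,0],[-0.0004,0.128,0],5],
    [[0,0,0],[-0.0004,0.134,0],5],
    [[0,0,0],[-0.0004,0.137,0],5],
    [[0,0,0],[-0.0004,0.139,0],5],
    [[0,0,0],[-0.0004,0.139,0],5],
  ],
)

```text
time_s: 9.77
eef_pos: [0.4828, -0.2879, 0.1557]
orientation: [0.518, 0.481, -0.482, -0.517]
wrist_force: [-0.3, 0.4, -1.1]
gripper_width: 0.192
```

```bash
python3 g.py 482.4 -288.3 152 86
```

```text
t 9.77 grasp [ 482.9 -287.9  152.7] yaw 85.85 j [-0.62  0.47  1.7  -0.    0.97 -2.12] w 0.192 F [-0.3  0.4 -1.1] Tq [ 0.02 -0.02 -0.  ]
 ->turn [ 0.06 -0.15 -0.1 ] shift [-0.0004  0.0007  0.0004]
```

Emit:
servo_tool(
  commands=[
    [[0,0,0],[0,0.001,0],5],
    [[0,0,0],[0,0.0015,0],5],
    [[0,0,0],[0,0.0015,0],55],
    [[0,0,0],[0,0.0015,0],55],
    [[0,0,0],[0,0.0015,0],55],
    [[0,0,0],[0,0.0015,0],55],
    [[0,0,0],[0,-0.03,0],55],
    [[0,0,0],[0,-0.07,0],55],
    [[0,0,0],[0,-0.11,0],55],
    [[0,0,0],[0,-0.15,0],55],
  ],
)

```text
time_s: 10.6
eef_pos: [0.4824, -0.2874, 0.3076]
orientation: [0.518, 0.481, -0.482, -0.517]
wrist_force: [0.1, -0.2, -0.3]
gripper_width: 0.547
```

```bash
python3 g.py 520 -20 330 72 550.5 244.5 300 71.8
```

```text
t 10.6 grasp [ 482.4 -287.5  304.6] yaw 85.85 j [-0.62  0.31  1.54 -0.    1.29 -2.12] w 0.547 F [ 0.1 -0.2 -0.3] Tq [-0.02 -0.    0.01]
 ->turn [ 0.05 13.85 -0.09] shift [ 0.2694 -0.0258 -0.0182]
t 10.6 grasp [ 482.4 -287.5  304.6] yaw 85.85 j [-0.62  0.31  1.54 -0.    1.29 -2.12] w 0.547 F [ 0.1 -0.2 -0.3] Tq [-0.02 -0.    0.01]
 ->turn [ 0.05 14.05 -0.09] shift [ 0.5355  0.0037 -0.0294]
```

Emit:
servo_tool(
  commands=[
    [[0,0,0],[0.03,-0.01,0],55],
    [[0,2,0],[0.07,-0.01,-0.005],55],
    [[0,4,0],[0.11,-0.01,-0.01],55],
    [[0,6,0],[0.15,-0.01,-0.01],55],
    [[0,8,0],[0.19,-0.01,-0.015],55],
    [[0,10,0],[0.23,-0.01,-0.015],55],
    [[0,12,0],[0.27,-0.01,-0.02],55],
    [[0,14,0],[0.31,-0.01,-0.02],55],
    [[0,14,0],[0.34,-0.01,-0.02],55],
    [[0,14,0],[0.35,-0.01,-0.02],55],
  ],
)

```text
time_s: 11.43
eef_pos: [0.5275, 0.0637, 0.3171]
orientation: [0.572, 0.416, -0.416, -0.572]
wrist_force: [-0.4, -0.1, -0.0]
gripper_width: 0.554
```

```bash
python3 g.py 535 240 280 71.8
```

```text
t 11.43 grasp [527.5  63.7 314.1] yaw 72.0 j [ 0.03  0.25  1.6  -0.    1.29 -1.22] w 0.554 F [-0.4 -0.1 -0. ] Tq [-0.03  0.   -0.02]
 ->turn [ 0.06  0.2  -0.04] shift [0.17   0.0339 0.0474]
```

Emit:
servo_tool(
  commands=[
    [[0,0,0],[0.03,0,0.008],55],
    [[0,0,0],[0.065,0,0.018],55],
    [[0,0,0],[0.1,0.01,0.028],55],
    [[0,0,0],[0.13,0.02,0.036],55],
    [[0,0,0],[0.155,0.03,0.043],55],
    [[0,0,0],[0.17,0.034,0.047],55],
    [[0,0,0],[0.17,0.034,0.047],55],
    [[0,0,0],[0.17,0.034,0.047],55],
  ],
)

```text
time_s: 12.1
eef_pos: [0.5355, 0.2393, 0.2829]
orientation: [0.572, 0.416, -0.416, -0.571]
wrist_force: [1.1, 0.3, -0.3]
gripper_width: 0.548
```

```bash
python3 g.py 550.5 244.5 125 71.8; python3 -c "
from h import *
im,d,K,T=grab('wrist','w2.png')
C=cloud(d,K,T); m=(np.hypot(C[...,0]-.55,C[...,1]-.245)<.045)&(C[...,2]>.146)&(C[...,2]<.156); P=C[m]; print(len(P),P.mean(0)); print(cv2.minAreaRect((P[:,:2]*1000).astype(np.float32)))
# brush check
im,d,K,T=grab('top','t2.png');C=cloud(d,K,T)
m=(np.hypot(C[...,0]-.481,C[...,1]+.288)<.05)&(C[...,2]>.165);P=C[m];print('brush',P.mean(0),cv2.minAreaRect((P[:,:2]*1000).astype(np.float32)))
"
```

```text
t 12.1 grasp [535.5 239.3 279.9] yaw 72.04 j [ 0.34  0.38  1.5  -0.    1.26 -0.92] w 0.548 F [ 1.1  0.3 -0.3] Tq [-0.01 -0.01 -0.01]
 ->turn [ 0.05  0.24 -0.07] shift [ 0.0097  0.1549 -0.0125]
3156 [0.54760729 0.24511957 0.14974328]
((548.8826293945312, 245.00135803222656), (27.173336029052734, 58.5258674621582), 71.81387329101562)
brush [ 0.48253868 -0.28441432  0.17640794] ((483.0743408203125, -285.3534240722656), (18.02457046508789, 29.029006958007812), 88.7527847290039)
```

View pics/w2.png

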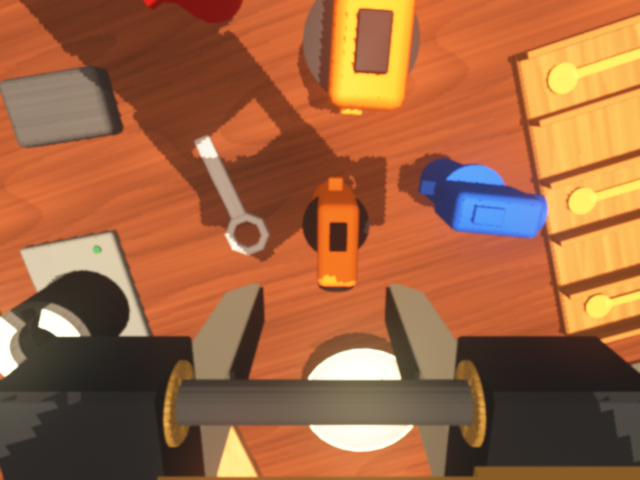

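Wrist view: torch head centred at about (340,235), with clear room for both fingers. The brush is back in the stand. I'll go down and grasp.

```bash
python3 g.py 549.4 245 126 71.8
```

```text
t 12.2 grasp [535.8 238.6 280.5] yaw 71.95 j [ 0.34  0.38  1.5  -0.    1.26 -0.92] w 0.546 F [ 0.2  0.  -0.5] Tq [ 0.   -0.01 -0.01]
 ->turn [ 0.1   0.15 -0.03] shift [ 0.0104  0.1545 -0.0107]
```

Emit:
servo_tool(
  commands=[
    [[0,0,0],[0.01,0.02,-0.0107],55],
    [[0,0,0],[0.0104,0.055,-0.0107],55],
    [[0,0,0],[0.0104,0.075,-0.0107],55],
    [[0,0,0],[0.0104,0.095,-0.0107],55],
    [[0,0,0],[0.0104,0.12,-0.0107],55],
    [[0,0,0],[0.0104,0.14,-0.0107],55],
    [[0,0,0],[0.0104,0.15,-0.0107],55],
    [[0,0,0],[0.0104,0.1545,-0.0107],55],
    [[0,0,0],[0.0104,0.1545,-0.0107],55],
    [[0,0,0],[0.0104,0.1545,-0.0107],55],
  ],
)

```text
time_s: 13.03
eef_pos: [0.5501, 0.2448, 0.1303]
orientation: [0.573, 0.416, -0.415, -0.572]
wrist_force: [0.9, 0.9, 0.2]
gripper_width: 0.549
```

Emit:
servo_tool(
  commands=[
    [[0,0,0],[0,0,0],10],
    [[0,0,0],[0,0,0],10],
    [[0,0,0],[0,0,0],10],
    [[0,0,0],[0,0,0],10],
    [[0,0,0],[0,0,0],10],
    [[0,0,0],[0,0,0],10],
    [[0,0,0],[0,0,0],10],
    [[0,0,0],[0,0,0],10],
  ],
  force=45,
)

```text
time_s: 13.7
eef_pos: [0.5503, 0.2448, 0.1307]
orientation: [0.573, 0.416, -0.414, -0.571]
wrist_force: [-0.9, -0.0, 5.4]
gripper_width: 0.3
```

```bash
python3 g.py 549.4 245 126 71.8
```

```text
t 13.7 grasp [550.3 244.8 127.7] yaw 71.93 j [ 0.34  0.57  1.61 -0.    0.96 -0.91] w 0.3 F [-0.9 -0.   5.4] Tq [-0.08  0.15  0.  ]
 ->turn [0.2  0.13 0.04] shift [-0.0001  0.0017  0.0009]
```

Emit:
servo_tool(
  commands=[
    [[0,0,0],[0,-0.01,0],10],
    [[0,0,0],[0,-0.03,0],10],
    [[0,0,0],[0,-0.06,0],10],
    [[0,0,0],[0,-0.09,0],10],
    [[0,0,0],[0,-0.12,0],10],
    [[0,0,0],[0,-0.14,0],10],
    [[0,0,0],[0,-0.145,0],10],
    [[0,0,0],[0,-0.145,0],10],
    [[0,0,0],[0,-0.145,0],10],
  ],
)

```text
time_s: 14.45
eef_pos: [0.5492, 0.2447, 0.2743]
orientation: [0.573, 0.416, -0.415, -0.572]
wrist_force: [0.2, -0.1, -4.5]
gripper_width: 0.299
```

```bash
python3 g.py 576.5 -35.8 272 83
```

```text
t 14.45 grasp [549.2 244.7 271.3] yaw 71.92 j [ 0.34  0.41  1.47 -0.    1.25 -0.91] w 0.299 F [ 0.2 -0.1 -4.5] Tq [ 0.05 -0.03  0.  ]
 ->turn [  0.11 -11.08  -0.04] shift [-0.2582 -0.0004 -0.113 ]
```

Emit:
servo_tool(
  commands=[
    [[0,0,0],[-0.02,0,-0.009],10],
    [[0,-2,0],[-0.05,0,-0.022],10],
    [[0,-4,0],[-0.085,0,-0.037],10],
    [[0,-6,0],[-0.12,0,-0.0525],10],
    [[0,-8,0],[-0.155,0,-0.068],10],
    [[0,-10,0],[-0.19,0,-0.083],10],
    [[0,-11,0],[-0.22,0,-0.096],10],
    [[0,-11,0],[-0.245,0,-0.107],10],
    [[0,-11.1,0],[-0.2582,0,-0.113],10],
    [[0,-11.1,0],[-0.2582,0,-0.113],10],
  ],
)

```text
time_s: 15.28
eef_pos: [0.5759, -0.0385, 0.2724]
orientation: [-0.53, -0.467, 0.469, 0.53]
wrist_force: [-0.2, -0.2, -3.7]
gripper_width: 0.299
```

Emit:
servo_tool(
  commands=[
    [[0,0,0],[0,0,0],10],
    [[0,0,0],[0,0,0],10],
  ],
)

```text
time_s: 15.45
eef_pos: [0.5753, -0.0382, 0.2707]
orientation: [-0.529, -0.466, 0.469, 0.531]
wrist_force: [-0.5, 0.8, -3.8]
gripper_width: 0.298
```

```bash
cat > chk.py <<'E'
from h import *
for nm in('scene','top'):
    im,d,K,T=grab(nm,'ins_%s.png'%nm); C=cloud(d,K,T); x,y,z=np.moveaxis(C,-1,0)
    p0=np.array([.5765,-.0358]);cam=np.linalg.inv(T)[:3,3]; v=cam[:2]-p0; v/=np.hypot(*v); n=np.array([-v[1],v[0]])
    s=((C[...,:2]-p0)@n)*1000; f=((C[...,:2]-p0)@v)*1000
    m=np.hypot(x-p0[0],y-p0[1])<.06
    print(nm,'n',n.round(2),'cam',cam.round(2))
    for a in list(np.arange(.03,.08,.015))+[.09]+list(np.arange(.14,.3,.012)):
        q=m&(z>a)&(z<a+.012)
        if q.sum()>15: print('%.3f n%d lat %.1f %.1f mid %.2f front %.1f'%(a+.006,q.sum(),s[q].min(),s[q].max(),(s[q].min()+s[q].max())/2,np.percentile(f[q],97)))
    q=m&(z>.115); print('zmin',z[q].min())
E
python3 g.py 576.5 -35.8 272 83; python3 chk.py; python3 -c "
import cv2
a=cv2.imread('pics/ins_scene.png')[100:320,220:400];cv2.imwrite('pics/c3.png',cv2.resize(a,None,fx=2.5,fy=2.5,interpolation=2))"
```

```text
t 15.45 grasp [575.2 -38.2 267.7] yaw 82.85 j [-0.15  0.37  1.54 -0.    1.23 -1.59] w 0.298 F [-0.5  0.8 -3.8] Tq [ 0.04 -0.02 -0.01]
 ->turn [-0.27 -0.15 -0.07] shift [ 0.0025 -0.0043 -0.0009]
scene n [-0.34  0.94] cam [1.2  0.19 0.79]
0.036 n192 lat -41.4 41.1 mid -0.13 front 43.4
0.051 n253 lat -42.3 40.9 mid -0.67 front 42.9
0.066 n340 lat -41.4 41.1 mid -0.17 front 43.2
0.081 n286 lat -42.0 41.0 mid -0.53 front 43.1
0.096 n658 lat -41.6 41.8 mid 0.11 front 40.9
0.146 n91 lat -22.2 19.6 mid -1.30 front 19.6
0.158 n121 lat -23.6 19.9 mid -1.84 front 19.9
0.170 n114 lat -23.0 20.0 mid -1.46 front 20.1
0.182 n92 lat -23.7 18.2 mid -2.74 front 19.9
0.194 n149 lat -23.4 18.5 mid -2.44 front 28.3
0.206 n135 lat -23.0 18.7 mid -2.15 front 24.4
0.218 n101 lat -22.4 18.8 mid -1.80 front 19.8
0.230 n204 lat -28.3 24.6 mid -1.82 front 25.0
0.242 n91 lat -25.9 22.8 mid -1.53 front 29.7
0.254 n109 lat -29.8 26.0 mid -1.92 front 34.9
0.266 n225 lat -31.2 26.1 mid -2.54 front 37.7
0.278 n275 lat -31.9 28.0 mid -1.95 front 34.6
0.290 n466 lat -32.6 28.0 mid -2.32 front 26.8
0.302 n175 lat -33.3 28.0 mid -2.64 front 20.4
zmin 0.14115738301605185
top n [-0.72 -0.7 ] cam [0.5  0.05 1.27]
0.066 n37 lat 6.7 27.5 mid 17.11 front 40.9
0.081 n42 lat 8.2 36.0 mid 22.09 front 40.7
0.096 n79 lat -3.6 41.3 mid 18.85 front 40.9
0.290 n16 lat 11.4 24.8 mid 18.11 front 29.6
zmin 0.19506234474970663
```

View pics/c3.png

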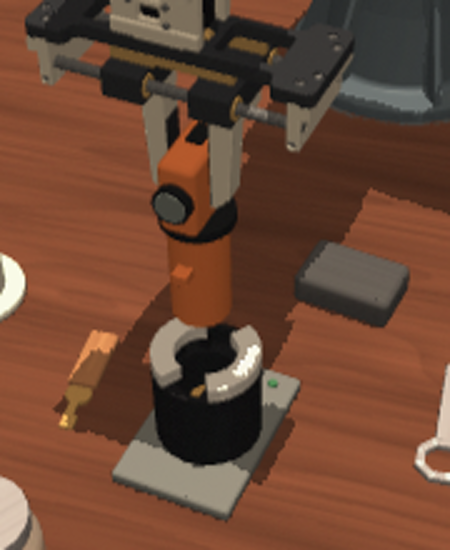

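The torch hangs plumb over the cup. The scene view puts the dock centre at about (577.2,-35.6). I'll start inserting slowly.

```bash
python3 g.py 577.2 -35.6 180 83
```

```text
t 15.55 grasp [575.6 -37.7 268.6] yaw 82.91 j [-0.15  0.37  1.54 -0.    1.23 -1.59] w 0.295 F [-0.6  0.3 -2.3] Tq [ 0.03  0.02 -0.01]
 ->turn [-0.17 -0.09 -0.07] shift [ 0.0024  0.0886 -0.0016]
```

Emit:
servo_tool(
  commands=[
    [[0,0,0],[0.0024,0,-0.0016],10],
    [[0,0,0],[0.0024,0.01,-0.0016],10],
    [[0,0,0],[0.0024,0.022,-0.0016],10],
    [[0,0,0],[0.0024,0.032,-0.0016],10],
    [[0,0,0],[0.0024,0.038,-0.0016],10],
    [[0,0,0],[0.0024,0.044,-0.0016],10],
    [[0,0,0],[0.0024,0.05,-0.0016],10],
    [[0,0,0],[0.0024,0.056,-0.0016],10],
    [[0,0,0],[0.0024,0.06,-0.0016],10],
    [[0,0,0],[0.0024,0.06,-0.0016],10],
  ],
)

```text
time_s: 16.38
eef_pos: [0.577, -0.0355, 0.2107]
orientation: [-0.529, -0.467, 0.469, 0.531]
wrist_force: [0.2, 0.3, -3.5]
gripper_width: 0.296
```

```bash
python3 g.py 577.2 -35.6 180 83
```

```text
t 16.38 grasp [577.  -35.5 207.7] yaw 82.91 j [-0.14  0.43  1.61 -0.    1.11 -1.59] w 0.296 F [ 0.2  0.3 -3.5] Tq [0.02 0.02 0.  ]
 ->turn [-0.24 -0.09 -0.07] shift [-0.      0.0277 -0.0003]
```

Emit:
servo_tool(
  commands=[
    [[0,0,0],[0,0.006,0],10],
    [[0,0,0],[0,0.012,0],10],
    [[0,0,0],[0,0.018,0],10],
    [[0,0,0],[0,0.024,0],10],
    [[0,0,0],[0,0.029,0],10],
    [[0,0,0],[0,0.033,0],10],
    [[0,0,0],[0,0.037,0],10],
    [[0,0,0],[0,0.041,0],10],
    [[0,0,0],[0,0.041,0],10],
  ],
)

```text
time_s: 17.13
eef_pos: [0.5768, -0.0355, 0.1693]
orientation: [-0.529, -0.467, 0.469, 0.531]
wrist_force: [-0.7, 1.0, -0.1]
gripper_width: 0.299
```

```bash
python3 g.py 577.2 -35.6 149.8 83
```

```text
t 17.13 grasp [576.8 -35.5 166.3] yaw 82.91 j [-0.14  0.48  1.64 -0.    1.02 -1.59] w 0.299 F [-0.7  1.  -0.1] Tq [0.01 0.11 0.01]
 ->turn [-0.25 -0.09 -0.07] shift [ 0.      0.0165 -0.0004]
```

Emit:
servo_tool(
  commands=[
    [[0,0,0],[0,0.003,0],10],
    [[0,0,0],[0,0.006,0],10],
    [[0,0,0],[0,0.009,0],10],
    [[0,0,0],[0,0.012,0],10],
    [[0,0,0],[0,0.0145,0],10],
    [[0,0,0],[0,0.0165,0],10],
    [[0,0,0],[0,0.0165,0],10],
    [[0,0,0],[0,0.0165,0],10],
  ],
)

```text
time_s: 17.8
eef_pos: [0.577, -0.0356, 0.153]
orientation: [-0.529, -0.467, 0.469, 0.531]
wrist_force: [-3.1, 0.7, 6.6]
gripper_width: 0.299
```

```bash
python3 g.py 577.2 -35.6 149.8 83; python3 chk.py | sed -n 1,16p
```

```text
t 17.8 grasp [577.  -35.6 150. ] yaw 82.91 j [-0.14  0.5   1.65 -0.    0.99 -1.59] w 0.299 F [-3.1  0.7  6.6] Tq [0.19 0.53 0.04]
 ->turn [-0.21 -0.09 -0.07] shift [ 0.      0.0002 -0.0002]
scene n [-0.34  0.94] cam [1.2  0.19 0.79]
0.036 n163 lat -41.3 41.0 mid -0.11 front 43.7
0.051 n180 lat -42.4 41.1 mid -0.66 front 43.2
0.066 n196 lat -41.4 41.1 mid -0.12 front 42.9
0.081 n268 lat -42.0 41.1 mid -0.45 front 42.9
0.096 n580 lat -41.6 41.6 mid 0.03 front 41.3
0.146 n153 lat -29.2 28.3 mid -0.45 front 39.3
0.158 n216 lat -28.9 28.3 mid -0.30 front 38.1
0.170 n367 lat -30.0 30.3 mid 0.13 front 30.2
0.182 n142 lat -31.1 30.3 mid -0.40 front 23.3
0.194 n81 lat -30.4 30.3 mid -0.08 front 22.6
0.206 n29 lat -28.1 42.5 mid 7.17 front 3.8
0.218 n89 lat -53.9 48.1 mid -2.91 front 49.9
0.230 n369 lat -59.8 58.2 mid -0.79 front 51.4
0.242 n552 lat -54.2 51.6 mid -1.31 front 48.4
0.254 n633 lat -59.9 58.9 mid -0.49 front 44.0
```

Emit:
servo_tool(
  commands=[
    [[0,3,0],[0,0,0],10],
    [[0,8,0],[0,0,0],10],
    [[0,13,0],[0,0,0],10],
    [[0,18,0],[0,0,0],10],
    [[0,23,0],[0,0,0],10],
    [[0,28,0],[0,0,0],10],
    [[0,33,0],[0,0,0],10],
    [[0,38,0],[0,0,0],10],
    [[0,43,0],[0,0,0],10],
    [[0,43,0],[0,0,0],10],
  ],
)

```text
time_s: 18.73
eef_pos: [0.5779, -0.0356, 0.1538]
orientation: [0.665, 0.239, -0.24, -0.665]
wrist_force: [-0.6, 0.7, 5.8]
gripper_width: 0.301
```

```bash
python3 g.py 577.1 -35.6 150 -7
```

```text
t 18.73 grasp [577.9 -35.6 150.8] yaw 39.59 j [-0.14  0.5   1.65 -0.    0.99 -0.83] w 0.301 F [-0.6  0.7  5.8] Tq [ 0.13 -0.05 -0.1 ]
 ->turn [ 3.000e-02  4.659e+01 -8.000e-02] shift [-0.0006  0.0008  0.0005]
```

Emit:
servo_tool(
  commands=[
    [[0,5,0],[-0.0006,0.0006,0.0005],10],
    [[0,10,0],[-0.0006,0.0006,0.0005],10],
    [[0,16,0],[-0.0006,0.0006,0.0005],10],
    [[0,22,0],[-0.0006,0.0006,0.0005],10],
    [[0,28,0],[-0.0006,0.0006,0.0005],10],
    [[0,34,0],[-0.0006,0.0006,0.0005],10],
    [[0,40,0],[-0.0006,0.0006,0.0005],10],
    [[0,44,0],[-0.0006,0.0006,0.0005],10],
    [[0,47,0],[-0.0006,0.0006,0.0005],10],
    [[0,47,0],[-0.0006,0.0006,0.0005],10],
  ],
)

```text
time_s: 19.57
eef_pos: [0.5776, -0.0356, 0.1538]
orientation: [0.706, -0.047, 0.047, -0.705]
wrist_force: [-1.5, 0.5, 7.7]
gripper_width: 0.299
```

```bash
python3 g.py 577.1 -35.6 150 -7
```

```text
t 19.57 grasp [577.6 -35.7 150.8] yaw -7.58 j [-0.14  0.5   1.66 -0.    0.98 -0.01] w 0.299 F [-1.5  0.5  7.7] Tq [-0.1   0.47  0.07]
 ->turn [ 0.07 -0.58  0.03] shift [-0.0005  0.0008 -0.    ]
```

Emit:
servo_tool(
  commands=[
    [[0,1.5,0],[0,0,0],10],
    [[0,3,0],[0,0,0],10],
    [[0,3,0],[0,0,0],10],
  ],
)

```text
time_s: 19.82
eef_pos: [0.5767, -0.0353, 0.1538]
orientation: [0.705, -0.066, 0.065, -0.704]
wrist_force: [-7.1, 2.2, 8.1]
gripper_width: 0.298
```

```bash
python3 g.py 577.1 -35.6 150 -7
```

```text
t 19.82 grasp [576.7 -35.3 150.8] yaw -10.58 j [-0.14  0.5   1.66 -0.    0.99  0.04] w 0.298 F [-7.1  2.2  8.1] Tq [0.42 1.5  0.79]
 ->turn [ 0.08 -3.58 -0.1 ] shift [ 0.0004  0.0008 -0.0002]
```

Emit:
servo_tool(
  commands=[
    [[0,-2,0],[0,0,0],10],
    [[0,-2,0],[0,0,0],10],
    [[0,-2,0],[0,-0.002,0],10],
    [[0,-2,0],[0,-0.0038,0],10],
    [[0,-2,0],[0,-0.0038,0],10],
    [[0,-2,0],[0,-0.0038,0],10],
  ],
)

```text
time_s: 20.32
eef_pos: [0.5768, -0.0353, 0.1576]
orientation: [0.706, -0.053, 0.052, -0.705]
wrist_force: [-1.8, 1.2, 3.3]
gripper_width: 0.298
```

```bash
python3 g.py 577.1 -35.6 154 -7
```

```text
t 20.32 grasp [576.8 -35.3 154.6] yaw -8.58 j [-0.14  0.5   1.65 -0.    0.99  0.01] w 0.298 F [-1.8  1.2  3.3] Tq [0.09 0.48 0.  ]
 ->turn [ 0.07 -1.58 -0.09] shift [ 0.0004  0.0006 -0.0003]
```

Emit:
servo_tool(
  commands=[
    [[0,0,0],[0,0,0],60],
    [[0,0,0],[0,0,0],60],
    [[0,0,0],[0,0,0],60],
    [[0,0,0],[0,0,0],60],
    [[0,0,0],[0,-0.02,0],60],
    [[0,0,0],[0,-0.05,0],60],
    [[0,0,0],[0,-0.09,0],60],
    [[0,0,0],[0,-0.13,0],60],
    [[0,0,0],[-0.04,-0.15,0],60],
    [[0,0,0],[-0.08,-0.15,0],60],
  ],
)

```text
time_s: 21.15
eef_pos: [0.5005, -0.0236, 0.3115]
orientation: [0.706, -0.051, 0.055, -0.705]
wrist_force: [-0.2, -0.2, 0.6]
gripper_width: 0.597
```

Emit:
servo_tool(
  commands=[
    [[0,0,0],[-0.04,-0.02,0],60],
    [[0,0,0],[-0.08,-0.02,0],60],
    [[0,0,0],[-0.11,-0.02,0],60],
    [[0,0,0],[-0.12,-0.02,0],60],
    [[0,0,0],[-0.12,-0.02,0],60],
  ],
)

```text
time_s: 21.57
eef_pos: [0.3804, -0.0054, 0.3313]
orientation: [0.706, -0.05, 0.055, -0.704]
wrist_force: [0.3, 0.3, 0.8]
gripper_width: 0.604
```

```bash
python3 g.py 400 -35 300 -7; python3 chk.py; python3 -c "
from h import *
im,d,K,T=grab('top','t9.png');C=cloud(d,K,T)
for n,c,a,b in(('torch',(.577,-.035),.16,.2),('brush',(.482,-.288),.165,.2)):
    m=(np.hypot(C[...,0]-c[0],C[...,1]-c[1])<.05)&(C[...,2]>a)&(C[...,2]<b);P=C[m];print(n,P.mean(0),cv2.minAreaRect((P[:,:2]*1000).astype(np.float32)))
a=cv2.imread('pics/ins_scene.png')[90:390,150:550];b=cv2.imread('pics/t9.png')[80:380,100:500];cv2.imwrite('pics/c9.png',cv2.hconcat([a,b]))
"
```

```text
t 21.57 grasp [380.4  -5.5 328.3] yaw -8.59 j [-0.14 -0.07  1.92 -0.    1.29  0.01] w 0.604 F [0.3 0.3 0.8] Tq [-0.08  0.07 -0.01]
 ->turn [ 0.08 -1.59  0.41] shift [ 0.0236  0.0285 -0.0263]
scene n [-0.34  0.94] cam [1.2  0.19 0.79]
0.036 n163 lat -41.3 40.9 mid -0.18 front 43.3
0.051 n186 lat -42.3 41.0 mid -0.64 front 43.1
0.066 n206 lat -41.7 41.0 mid -0.32 front 43.2
0.081 n265 lat -42.1 41.0 mid -0.57 front 43.1
0.096 n574 lat -41.5 41.6 mid 0.07 front 41.4
0.146 n168 lat -38.2 30.0 mid -4.09 front 25.7
0.158 n193 lat -37.9 30.1 mid -3.92 front 25.7
0.170 n221 lat -35.5 30.5 mid -2.46 front 26.1
0.182 n297 lat -27.7 30.2 mid 1.27 front 21.5
zmin 0.11526452671889631
top n [-0.72 -0.7 ] cam [0.5  0.05 1.27]
0.066 n61 lat -33.6 33.5 mid -0.04 front 41.4
0.081 n71 lat -35.2 36.0 mid 0.39 front 43.0
0.096 n365 lat -41.9 41.3 mid -0.29 front 41.5
0.146 n19 lat -27.5 26.8 mid -0.34 front 28.6
0.158 n47 lat -31.2 34.9 mid 1.84 front 27.2
0.170 n141 lat -30.9 33.3 mid 1.16 front 25.9
0.182 n332 lat -30.9 26.1 mid -2.38 front 22.0
zmin 0.11581906873277314
torch [ 0.5756712  -0.03551178  0.17656327] ((575.9218139648438, -37.38650131225586), (68.45030975341797, 28.065134048461914), 81.55428314208984)
brush [ 0.48229202 -0.28450808  0.17645833] ((482.5585021972656, -285.78900146484375), (17.77411460876465, 29.350873947143555), 81.84121704101562)
```

View pics/c9.png

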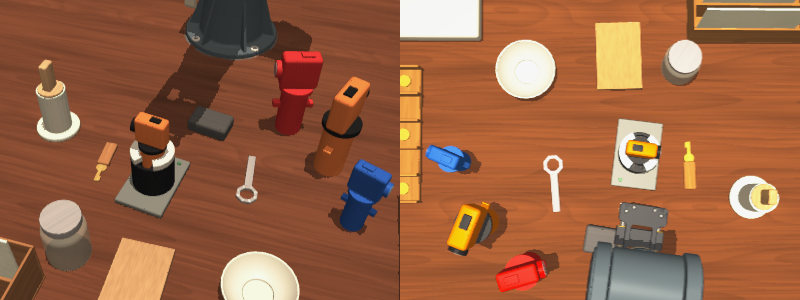

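The torch is seated in the cup with its lens to -y, the brush hangs in the stand, and the other objects look unmoved. Last check: is the torch height steady?

Emit:
servo_tool(
  commands=[
    [[0,0,0],[0,0,0],60],
    [[0,0,0],[0,0,0],60],
    [[0,0,0],[0,0,0],60],
    [[0,0,0],[0,0,0],60],
    [[0,0,0],[0,0,0],60],
    [[0,0,0],[0,0,0],60],
  ],
)

```text
time_s: 22.22
eef_pos: [0.383, -0.0059, 0.3308]
orientation: [0.706, -0.051, 0.055, -0.705]
wrist_force: [0.5, 0.2, 0.1]
gripper_width: 0.6
```

```bash
python3 -c "
from h import *
for n in('top','scene'):
    im,d,K,T=grab(n);C=cloud(d,K,T)
    for c in((.5768,-.0355),):
        m=(np.hypot(C[...,0]-c[0],C[...,1]-c[1])<.012)&(C[...,2]>.16);print(n,m.sum(),np.median(C[m][:,2]),C[m][:,2].max())
        m=(np.hypot(C[...,0]-c[0],C[...,1]-c[1])<.045)&(C[...,2]>.172);print(cv2.minAreaRect((C[m][:,:2]*1000).astype(np.float32)))
    # bystanders: changed pixels vs start
    a=np.load(n+'0.npz')['d']; 
    if n=='scene': print('changed px',[s for s in cv2.connectedComponentsWithStats(((abs(a-d)>.01)&(a>0)&(d>0)).astype(np.uint8))[2].tolist() if s[4]>40])
"
```

```text
top 121 0.17905268546775233 0.1867196639246822
((576.752685546875, -33.31102752685547), (59.72002410888672, 27.8707275390625), 81.59285736083984)
scene 92 0.17851810355923958 0.18293693707468595
((578.9729614257812, -34.60789489746094), (59.96776580810547, 28.684303283691406), 81.39253997802734)
changed px [[0, 0, 640, 480, 276159], [139, 0, 29, 46, 369], [163, 0, 117, 44, 2219], [303, 0, 96, 99, 5488], [400, 0, 240, 115, 15072], [281, 6, 12, 17, 50], [241, 26, 16, 20, 64], [280, 202, 39, 56, 1449], [434, 230, 38, 71, 1597]]
```

```bash
python3 -c "
from bench import ctrl
print(ctrl.finish_job())"
```

```text
the job is handed in; nothing more can be done
None
```

The torch is locked in the charging cup, the brush is back in its stand, and the job was handed in at about 22 s, well under the 69 s limit.

- **Dusting:** I took the brush from the stand and pushed it to the cup's bottom, where I felt the plunger. I raised it until the tip was about 7–10 mm below the rim, then pushed it to the bottom again and hung it back in the stand.
- **Torch:** I took the smaller orange torch and pushed it down the notches to about 22.8 mm, with the measured force matching the plunger's spring. I turned it clockwise until the stop pushed back (0.8 N m), eased it up to the lock height and let go.

**Last checks:**
- **Height:** the torch top read about 178.5 mm, or roughly 177.5 mm after correcting for camera bias. Locked is 177 mm. It was read about 1.5 s after I let go.
- **Angle:** the torch sits about 1.5° past the dock's nominal quarter turn, which fits it resting against the stop.
- **Surroundings:** in the scene view only the arm, the dock and the torch's old spot showed changed depth, so the brush is back as it was and the other objects did not move. The gripper was clear of everything.
- **Disagreement:** the two cameras put the dock about 2 mm apart. I used a position closer to the scene camera's reading, and the torch went in without side load.

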